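# Stand the stirring rod in the tall jar

### The job

Take the plain stirring rod out of the sloping drainer and stand it upright in the tall narrow porcelain jar (not the low dish), lowering its end to the bottom of the jar before you let go. Leave the spoon and the brush in their places in the drainer and the jar standing.

Things in the scene. Friction and masses are not known exactly. Their poses are not given: they have to be found in the camera images.
- rod: Plain bare steel rod, no head, 12 mm diameter, 165 mm long, 90 g. Origin: centre of its lower end; z along the rod to its upper end. It first lies on a grey sloping drainer board, leaning about 22 deg from vertical, upper end towards the robot, lower end on a ledge (12 mm lip) 30 mm above the bench. Board and ribs reach 85 mm up the rod; the upper 80 mm is free. It draws out along its axis.
- jar: Tall narrow white porcelain jar, to hold the rod: straight round cup, 50 mm outside diameter, 95 mm high, wall 3 mm, inside floor 6 mm above its underside, open at the top, loose on the bench, 350 g. Origin: centre of its underside; z up. A rod left in it leans up to about 20 deg on the rim. A low wide white dish (90 mm across, 40 mm high), 100 to 350 mm away, is not to be used.
- spoon: Bystander in the drainer: steel spoon, 165 mm long, 12 mm shaft, a flat round head 32 mm across on its upper end. Origin: centre of its lower end; z along the shaft to the head. Leans like the rod; rod, spoon and brush lie parallel in a row, 85 mm apart, in varying order, upper ends about 185 mm above the bench.
- brush: Bystander in the drainer: tube brush, 165 mm long, 12 mm steel shaft, a white bristle head 29 mm in diameter and 55 mm long on its upper end. Origin: centre of its lower end; z along the shaft to the head. Leans like the rod.

How it is judged:
On the way:
1. the rod, still held, has its lower end inside the jar and within 24 mm of its floor (z of rod in the frame of jar between 0 and 0.03 m and horizontal distance between rod and jar below 0.025 m and contact force between the fingers and rod above 0.5 N), for 0.1 s.
At the end, for the whole second after the job is handed in: Rod released, at rest in the tall jar: lower end within 14 mm of its floor, 25 mm of its axis, leaning under 25 degrees. Jar upright (6 degrees) on the bench. Spoon and brush still leaning in the drainer (under 43 degrees), lower ends within 30 mm of where they were (z of rod in the frame of jar between 0 and 0.02 m and horizontal distance between rod and jar below 0.025 m and angle between rod's own z axis and vertical below 0.44 rad and linear speed of each of rod, jar below 0.03 m/s and angle between jar's own z axis and vertical below 0.1 rad and height (world z) of jar below 0.01 m and distance of each of spoon, brush from where it was at the start of the episode below 0.03 m and angle between each of spoon, brush's own z axis and vertical below 0.75 rad); the robot touches nothing.
It also fails if it takes over 45 s, if anything falls off the work surface, if the arm or the gripper's body presses on something with over 40 N, if the wrist force passes 120 N, or if a joint passes its speed limit or range.

### The arm

A 6-joint arm with a two-finger parallel gripper is mounted at the origin on the work surface. World frame = base frame: x ahead of the robot, y to its left, z up, the work surface at z = 0. Lengths are in m, angles in rad, forces in N, time in s.
With the tool pointing down it reaches from about 0.275 to 0.75 m from the base axis. Payload 10.2 kg.
Tool frame: the origin (TCP) lies at the very end of the fingers, on their centre line; the grasp point (between the pads) lies 19 mm behind it (arm.hold_point_z is the distance from the TCP to the grasp point, in m); x points along the fingers, z is the direction in which the jaws open and shut, and the axes are right-handed (so a half turn about x gives the same grasp; the last joint's range is limited). The gripper opens to 88 mm and grips with 3 to 60 N. Pads are 18 mm wide; open, the fingers measure 123 mm over their backs; the gripper's body (75 mm by 187 mm) begins 45 mm behind the grasp point.
Start: joints at [0.925, 0.313, 1.498, -0, 1.331, -0.223], TCP at [0.215, 0.479, 0.239] pointing down, gripper open.
Joint ranges: [-2.94, 2.94], [-0.97, 2.17], [0.19, 2.56], [-1.23, 4.37], [0.02, 3.11], [-2.88, 2.88]. Speed limits (rad/s): [2.39, 2.39, 3.01, 3.14, 3.14, 3.14].

### API

Orientations are given as a unit quaternion [w, x, y, z].
In Python, from plant import arm gives the robot as it stands. The module is installed in compiled form; this text tells all that it offers.
- The arm moves only by the tool play_rows, never from a script. Its argument "targets" is one flat list of numbers, 5 for each row, row after row: the finger opening in mm, from 0 to 88.1, then the shift along the tool's x, y, z in units of 0.02 m (1.0 is 0.02 m), then the turn about the tool's x in units of 6 degrees (1.0 is 6 degrees). A call has 1 to 8 rows; each row shifts and turns the commanded pose from where the row before left it, along the tool's axes as they then stand; what a row does not reach is not made up. A row lasts 1/10 s, in which the tool goes at most 50 mm and 8.59 degrees, less where a joint would pass 70% of its speed; a pose out of reach is approached as far as the arm can. A call with a number of a shift or a turn outside -1 to 1 is refused whole. A call with a gripper value outside its range is refused whole. The fingers move at their own pace and stop on an object; "force" is the grip in N (left out, the last holds). Time passes only in rows, so rows that do not move let the fingers close. It gives the time, the measured TCP pose, the force and the opening at its end, in the units of the state.
- arm.read_state(): the state, without advancing time (a new reading comes with each control period).
- arm.capture(name): name is "scene" or "top" or "wrist"; returns the picture (420x560x3 uint8, red, green, blue); there is no depth.
- arm.calibration(name): a dict with "fx", "fy", "cx", "cy" (pixels), "view" (4x4, takes a point from world to camera coordinates). Camera axes: x right, y down, z forward; pixel columns grow to the right and rows downward; lengths in m; the calibration is good to about 2 mm. A picture is of the moment at which its call begins: read the wrist's pose just before it. calibration takes no time and is no camera call; for the wrist camera it gives the pose at the moment of the call.
- arm.close_job(): hands the job in, once; it reports no verdict.
The state is a dict: "time_s": time; "joint_pos": joint angles; "joint_vel": joint speeds; "effort": joint torques, N m; "ee_pos": TCP position; "eef_rot": TCP orientation; "ft_force": force on the tool from outside, world axes, zero at the start; "wrist_torque": the same for the moment, N m; "opening": opening from 0.0 (shut) to 1.0 (fully open).
Only numpy, scipy, OpenCV 4.12 (cv2) and the standard library are available. Lean on these libraries where they do the work, as an engineer would, in place of code of your own. Each camera call takes 0.05 s, during which the arm holds its last target.

## Working session

There is one attempt and no reset: what is moved stays moved. The work goes in short steps, Python scripts to look and compute and a tool call to move; the robot and the scene stay as the last step left them, time stands still between calls to the robot, and variables do not carry over. Pictures are saved under pics/ and viewed, and the job is handed in when it is done.

Besides the shell and the picture viewer there is one more tool, called after ">>>" by a JSON object that holds its "name" and its "arguments", one argument or row to a line. play_rows: Moves the arm, as the interface text tells. Its arguments: {"type":"object","properties":{"targets":{"type":"array","items":{"type":"number"}},"force":{"type":"number"}},"required":["targets"]}

```bash
mkdir -p pics; ls
python3 - <<'E'
from plant import arm
import cv2
print(arm.read_state())
for n in ("scene","top","wrist"):
    c=arm.calibration(n); print(n,c)
    cv2.imwrite(f"pics/{n}0.png",arm.capture(n)[:,:,::-1])
E
```

```text
pics
{'time_s': 0.0, 'joint_pos': array([ 9.24577129e-01,  3.13431027e-01,  1.49842658e+00, -9.89390664e-06,
        1.33099077e+00, -2.23407222e-01]), 'joint_vel': array([ 8.17987335e-04, -5.33158955e-05,  7.37033458e-04, -1.84757197e-03,
        9.87598608e-04, -1.20676881e-03]), 'effort': array([-1.19002357e-04, -4.02209079e+01, -2.52267516e+01,  6.94071455e-02,
        3.52468248e-02, -1.07935707e-04]), 'ee_pos': array([0.21528829, 0.47856159, 0.23817473]), 'eef_rot': array([ 0.59336946, -0.38410732,  0.59420105,  0.38379599]), 'ft_force': array([-0.45233683, -0.6310663 , -1.205333  ]), 'wrist_torque': array([-0.0010232 ,  0.01035489,  0.010148  ]), 'opening': 0.9980915591440938}
scene {'fx': 447.0251903181383, 'fy': 447.0251903181383, 'cx': 272.7415693446276, 'cy': 204.75898564327537, 'view': array([[-0.12621026,  0.99188624,  0.01525303,  0.03108287],
       [ 0.53420759,  0.08091399, -0.84147203, -0.26747789],
       [-0.83587871, -0.09805412, -0.54008534,  1.39392335],
       [ 0.        ,  0.        ,  0.        ,  1.        ]])}
top {'fx': 381.1889223902861, 'fy': 381.1889223902861, 'cx': 274.8134033280456, 'cy': 208.72452578403954, 'view': array([[ 0.02567818, -0.99930214, -0.02712675,  0.01873692],
       [-0.99738674, -0.02377701, -0.06822271,  0.58078316],
       [ 0.06753011,  0.0288077 , -0.99730126,  0.77557222],
       [ 0.        ,  0.        ,  0.        ,  1.        ]])}
wrist {'fx': 292.2864753991243, 'fy': 292.2864753991243, 'cx': 277.3451248741241, 'cy': 206.30285321025997, 'view': array([[ 4.10873531e-01,  9.11692109e-01,  6.63058619e-04,
        -5.24994304e-01],
       [ 8.73257683e-01, -3.93760972e-01,  2.87007518e-01,
        -3.79814140e-02],
       [ 2.61923576e-01, -1.17344771e-01, -9.57928100e-01,
         3.89781920e-01],
       [ 0.00000000e+00,  0.00000000e+00,  0.00000000e+00,
         1.00000000e+00]])}
```

View pics/scene0.png

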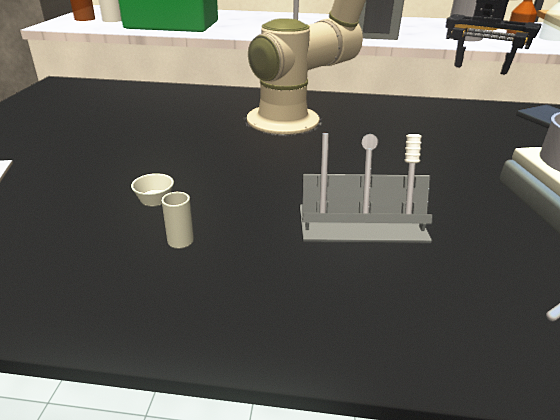

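View pics/top0.png

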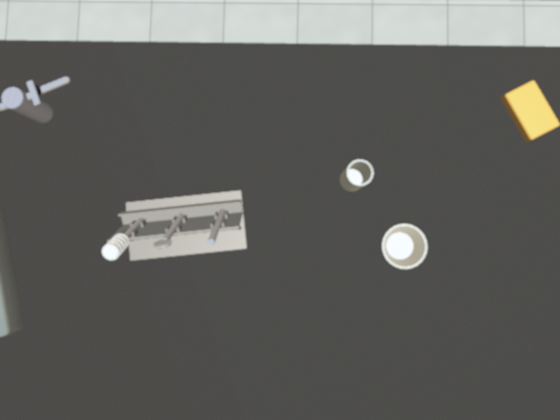

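View pics/wrist0.png

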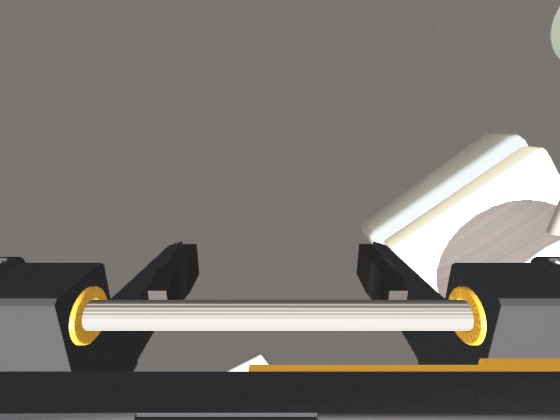

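The scene view shows the rod as the left of the three, with its tip near (325,134). The spoon is at (369,142) and the brush at (413,137). The tall jar's rim is at (176,199) and the low dish at (153,187). In the top view, the jar rim is at (360,173), the dish at (405,246) and the rod's tip near (212,240). I'll zoom in and measure.

```bash
cat > h.py <<'E'
import numpy as np,cv2
from plant import arm
def ray(c,u,v):
    R=c["view"][:3,:3];t=c["view"][:3,3]
    d=R.T@np.array([(u-c["cx"])/c["fx"],(v-c["cy"])/c["fy"],1]); return -R.T@t,d/np.linalg.norm(d)
def tri(rs):
    A=np.zeros((3,3));b=np.zeros(3)
    for o,d in rs:
        P=np.eye(3)-np.outer(d,d);A+=P;b+=P@o
    x=np.linalg.solve(A,b); return x,[np.linalg.norm((np.eye(3)-np.outer(d,d))@(x-o)) for o,d in rs]
def proj(c,p):
    q=c["view"][:3,:3]@p+c["view"][:3,3]; return np.array([c["fx"]*q[0]/q[2]+c["cx"],c["fy"]*q[1]/q[2]+c["cy"]])
def plane(c,u,v,z):
    o,d=ray(c,u,v); return o+d*(z-o[2])/d[2]
E
python3 - <<'E'
import cv2,numpy as np
s=cv2.imread("pics/scene0.png");t=cv2.imread("pics/top0.png")
a=cv2.resize(s[120:250,290:440],None,fx=4,fy=4,interpolation=cv2.INTER_CUBIC)
b=cv2.resize(t[185:265,95:250],None,fx=5,fy=5,interpolation=cv2.INTER_CUBIC)
cv2.imwrite("pics/sz.png",a);cv2.imwrite("pics/tz.png",b)
c=cv2.resize(s[165:255,120:210],None,fx=4,fy=4,interpolation=cv2.INTER_CUBIC)
d=cv2.resize(t[145:205,325:390],None,fx=6,fy=6,interpolation=cv2.INTER_CUBIC)
cv2.imwrite("pics/jz.png",np.hstack([c,d]) if c.shape[0]==d.shape[0] else cv2.hconcat([c,cv2.resize(d,(390,360))]))
E
```

```text
(no output)
```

View pics/sz.png

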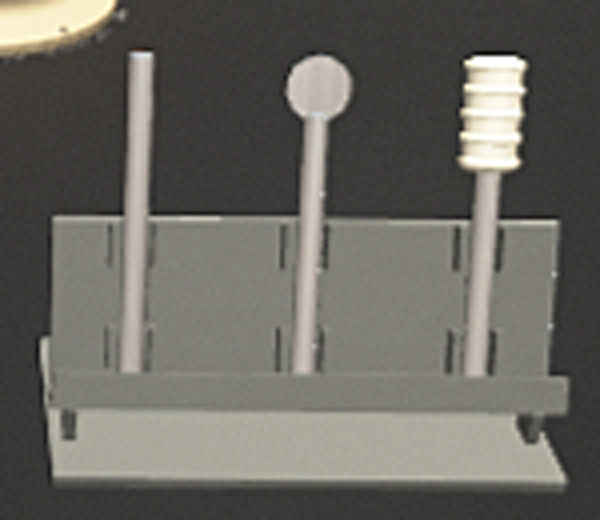

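View pics/tz.png

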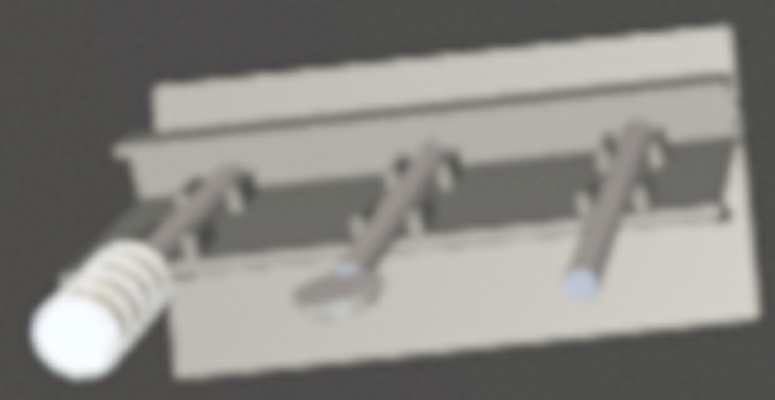

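View pics/jz.png

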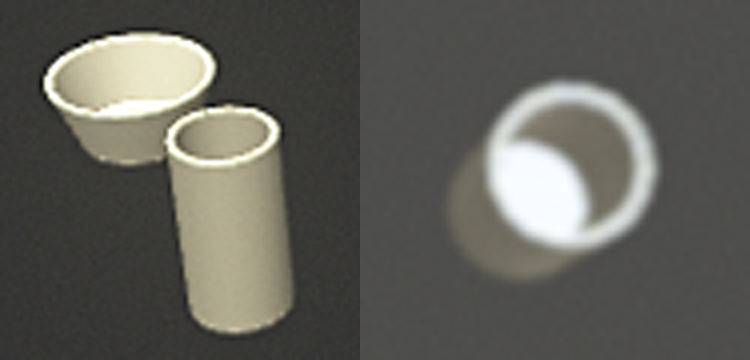

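Run:
```python
from h import *
S=arm.calibration("scene");T=arm.calibration("top")
def p(a,b):
    x,r=tri([ray(S,*a),ray(T,*b)]);print(x.round(4),np.round(r,4));return x
s=cv2.imread("pics/scene0.png");t=cv2.imread("pics/top0.png")
# jar rim: outer ellipse of bright ring in top; 
g=t[145:205,325:390].min(2); 
m=(g>125).astype(np.uint8);cs,_=cv2.findContours(m,cv2.RETR_EXTERNAL,cv2.CHAIN_APPROX_NONE)
c=max(cs,key=cv2.contourArea);e=cv2.fitEllipse(cv2.convexHull(c));print("top rim",e)
jt=(325+e[0][0],145+e[0][1])
tip=p((325.1,133.2),(210.6,241.4))
low=p((322.6,212.6),(222.2,210.3))
d=tip-low;print("axis",d/np.linalg.norm(d),np.degrees(np.arccos(d[2]/np.linalg.norm(d))),np.linalg.norm(d))
jar=p((175.4,198.6),jt)
print("jar rim on z=.095",plane(S,175.4,198.6,.095),plane(T,*jt,.095))
# dish
# base front edge on bench top view corners (z~0), edges
for a,b in [((152,86),(735,25)),((178,378),(757,320))]:
    A=plane(T,95+a[0]/5-.4,185+a[1]/5-.4,0.003);B=plane(T,95+b[0]/5-.4,185+b[1]/5-.4,0.003)
    v=B-A;print("edge",A,B,np.degrees(np.arctan2(v[0],-v[1])))
for a,b in [((120,148),(730,80))]:
    A=plane(T,95+a[0]/5-.4,185+a[1]/5-.4,0.042);B=plane(T,95+b[0]/5-.4,185+b[1]/5-.4,0.042)
    v=B-A;print("lip",A,B,np.degrees(np.arctan2(v[0],-v[1])))
sp=p((290+319/4,120+56/4),(95+345/5,185+275/5))
br=p((290+495/4,120+62/4),(95+80/5,185+332/5))
q=arm.read_state();print(q['ee_pos'],q['eef_rot'])
from scipy.spatial.transform import Rotation as R
print(R.from_quat(np.roll(q['eef_rot'],-1)).as_matrix().round(3))
```

```text
top rim ((34.638912200927734, 27.27298927307129), (27.985469818115234, 28.52434539794922), 108.80268859863281)
[0.5124 0.1327 0.1828] [0.0008 0.0008]
[0.5729 0.1398 0.041 ] [0. 0.]
axis [-0.39236575 -0.04602706  0.91865697] 23.269477158816898 0.1543363122763546
[ 0.6482 -0.1284  0.0945] [0.0006 0.0006]
jar rim on z=.095 [ 0.64886919 -0.12868512  0.095     ] [ 0.64796933 -0.12771311  0.095     ]
edge [0.58856392 0.35732098 0.003     ] [0.62069945 0.10590164 0.003     ] 7.283848287506504
edge [0.46383926 0.33949387 0.003     ] [0.49507701 0.09255947 0.003     ] 7.2097479103786375
lip [0.55977063 0.3525392  0.042     ] [0.59358374 0.10262606 0.042     ] 7.705295170671209
[0.5126 0.2131 0.1861] [0.0026 0.0026]
[0.4912 0.3006 0.1805] [0.0001 0.0001]
[0.21531572 0.47864131 0.23833391] [ 0.59349251 -0.38405625  0.59407696  0.38384894]
[[-0.001 -0.912  0.41 ]
 [-0.001  0.41   0.912]
 [-1.     0.    -0.001]]
```

>>> {"name": "play_rows", "arguments": {
  "targets": [60,0,-0.5,-0.2,0,60,0,-0.9,-0.4,0,60,0,-0.9,-0.4,0,60,0,-0.9,-0.4,0,60,0,-0.9,-0.4,0,60,0,-0.9,-0.4,0,60,0,-0.9,-0.4,0,60,0,-0.9,-0.4,0],
  "force": 10
}}

```text
time_s: 0.95
ee_pos: [0.3156, 0.367, 0.2387]
eef_rot: [0.594, -0.384, 0.594, 0.384]
ft_force: [-0.3, -1.1, -0.4]
opening: 0.684
```

>>> {"name": "play_rows", "arguments": {
  "targets": [60,0,-0.9,-0.4,0,60,0,-0.9,-0.4,0,60,0,-0.9,-0.4,0,60,0,-0.9,-0.4,0,60,0,-0.9,-0.4,0,60,0,-0.9,-0.4,0,60,0,-0.9,-0.4,0,60,0,-0.9,-0.4,0]
}}

```text
time_s: 1.75
ee_pos: [0.4205, 0.2495, 0.2387]
eef_rot: [0.594, -0.384, 0.594, 0.384]
ft_force: [-0.1, -0.1, 0.7]
opening: 0.68
```

>>> {"name": "play_rows", "arguments": {
  "targets": [60,0,-0.9,-0.4,0,60,0,-0.9,-0.4,0,60,0,-0.9,-0.4,0,60,0,-0.9,-0.4,0,60,0,-0.9,-0.4,0,60,0,-0.9,-0.4,0,60,0,-0.9,-0.4,0,60,0,-0.9,-0.4,0]
}}

```text
time_s: 2.55
ee_pos: [0.5255, 0.132, 0.2387]
eef_rot: [0.594, -0.384, 0.594, 0.384]
ft_force: [-0.1, -0.4, -1.3]
opening: 0.679
```

>>> {"name": "play_rows", "arguments": {
  "targets": [60,0,0,0,-0.8,60,0,0,0,-0.9,60,0,0,0,-0.9,60,0,0,0,-0.9,60,0,0,0,-0.9,60,0,0,0,-0.8,60,0,0,0,0,60,0,0,0,0]
}}

```text
time_s: 3.35
ee_pos: [0.5251, 0.1329, 0.2387]
eef_rot: [0.469, -0.529, 0.469, 0.529]
ft_force: [-0.0, 0.1, 0.0]
opening: 0.682
```

```bash
cat >> h.py <<'E'
from scipy.spatial.transform import Rotation as Ro
def st():
    q=arm.read_state();M=Ro.from_quat(np.roll(q['eef_rot'],-1)).as_matrix();return q,M
E
python3 - <<'E'
from h import *
q,M=st();print(q['time_s'],q['ee_pos'],M.round(3),q['opening'],q['joint_pos'].round(2),q['ft_force'])
W=arm.calibration("wrist");np.savez("w1.npz",**W)
cv2.imwrite("pics/wrist1.png",arm.capture("wrist")[:,:,::-1])
cv2.imwrite("pics/scene1.png",arm.capture("scene")[:,:,::-1])
for z,p in (("tip",[.5124,.1327,.1828]),("low",[.5729,.1398,.041])): print(z,proj(W,np.array(p)))
print("d for grasp",M.T@(np.array([.5243,.1341,.136])-q['ee_pos'])/.02)
E
```

```text
3.35 [0.52506345 0.13293936 0.23867763] [[-0.    -0.993 -0.119]
 [-0.    -0.119  0.993]
 [-1.     0.    -0.   ]] 0.6823320026200872 [ 0.03  0.35  1.45 -0.    1.34 -1.66] [-0.01491285  0.09644108  0.02496016]
tip [278.13179912 208.49191607]
low [277.60213009 221.60249959]
d for grasp [5.13388296 0.03032084 0.06236515]
```

View pics/wrist1.png

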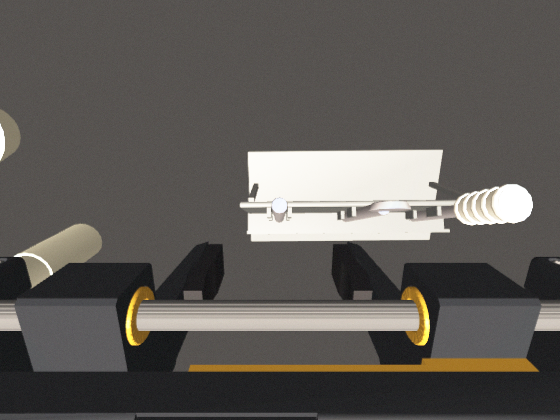

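View pics/scene1.png

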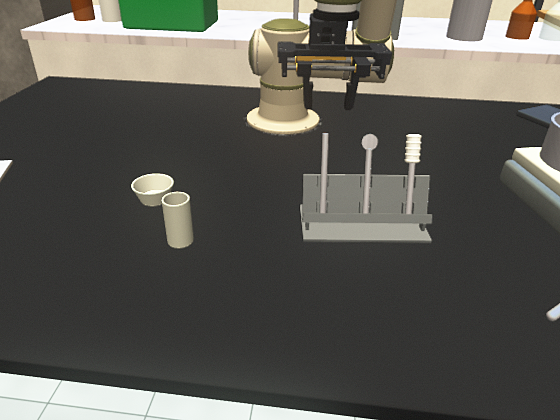

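Wrist view: the rod tip is at (279.5,206), 2–3 px from the predicted (278,208) and midway between the fingers (x≈277). The arm is clear of everything, so I'll go down and grip.

>>> {"name": "play_rows", "arguments": {
  "targets": [60,0.5,0.03,0.08,0,60,0.8,0,0,0,60,0.8,0,0,0,60,0.8,0,0,0,60,0.8,0,0,0,60,0.8,0,0,0,60,0.63,0,0,0,60,0,0,0,0]
}}

```text
time_s: 4.25
ee_pos: [0.5232, 0.1349, 0.1343]
eef_rot: [0.468, -0.529, 0.47, 0.53]
ft_force: [0.3, 1.0, 0.8]
opening: 0.677
```

Run:
```python
from h import *
q,M=st();print(q['time_s'],q['ee_pos'],q['ft_force'])
cv2.imwrite("pics/scene2.png",cv2.resize(arm.capture("scene")[60:260,250:450,::-1],None,fx=3,fy=3))
cv2.imwrite("pics/wrist2.png",arm.capture("wrist")[:,:,::-1])
```

```text
4.25 [0.52322876 0.13487357 0.13425045] [0.3259943  1.00309644 0.75064233]
```

View pics/scene2.png

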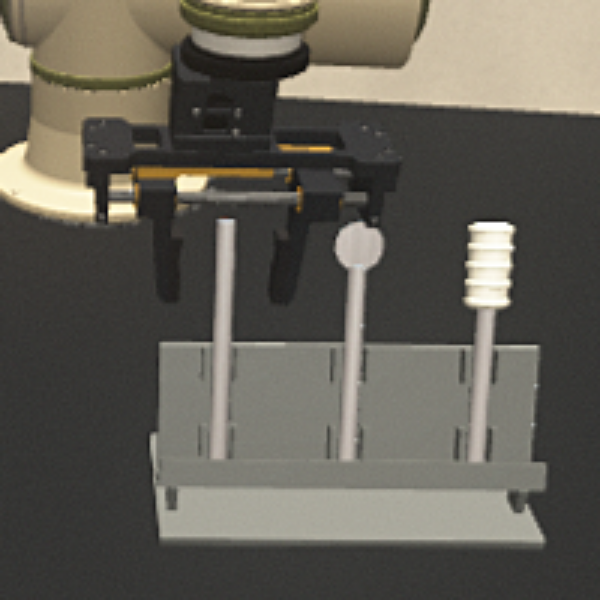

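View pics/wrist2.png

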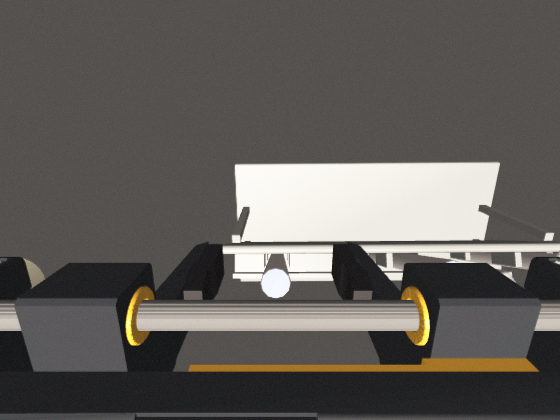

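Scene view: the fingers straddle the rod, and the gripper body is just above the spoon head, which is still at (369.7,142.3). Wrist view: the rod tip is at (276,283), centred. I'll close lightly.

>>> {"name": "play_rows", "arguments": {
  "targets": [0,0,0,0,0,0,0,0,0,0,0,0,0,0,0,0,0,0,0,0,0,0,0,0,0,0,0,0,0,0],
  "force": 4
}}

```text
time_s: 4.95
ee_pos: [0.5242, 0.1349, 0.1362]
eef_rot: [-0.469, 0.53, -0.469, -0.529]
ft_force: [-0.4, -0.0, -1.3]
opening: 0.161
```

Run:
```python
from h import *
q,M=st();print(q['time_s'],q['ee_pos'],q['ft_force'],q['opening']*88)
```

```text
4.95 [0.52417398 0.13486302 0.13616224] [-0.36139051 -0.01261593 -1.29478741] 14.133931290198046
```

>>> {"name": "play_rows", "arguments": {
  "targets": [0,0,0,0,0,0,0,0,0,0,0,-0.08,-0.21,0,0,0,-0.08,-0.21,0,0,0,-0.06,-0.21,0,0,0,-0.06,-0.21,0,0,0,-0.05,-0.21,0,0,0,0,0,0,0]
}}

```text
time_s: 5.75
ee_pos: [0.5456, 0.1374, 0.1429]
eef_rot: [-0.469, 0.53, -0.469, -0.529]
ft_force: [-1.7, 0.0, 3.4]
opening: 0.13
```

Run:
```python
from h import *
q,M=st();print(q['time_s'],q['ee_pos'],q['ft_force'],q['opening']*88)
cv2.imwrite("pics/scene3.png",cv2.resize(arm.capture("scene")[60:260,250:450,::-1],None,fx=3,fy=3))
cv2.imwrite("pics/wrist3.png",arm.capture("wrist")[:,:,::-1])
```

```text
5.75 [0.54559924 0.13741757 0.14290983] [-1.65838500e+00  1.86661889e-03  3.43425537e+00] 11.476363001522639
```

View pics/scene3.png

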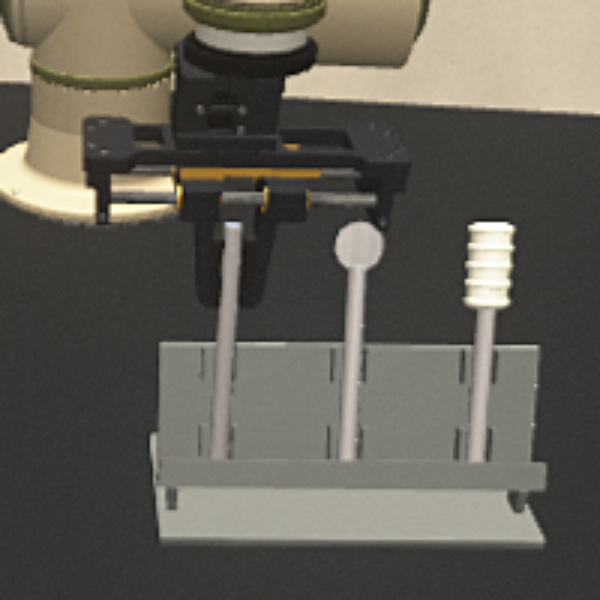

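View pics/wrist3.png

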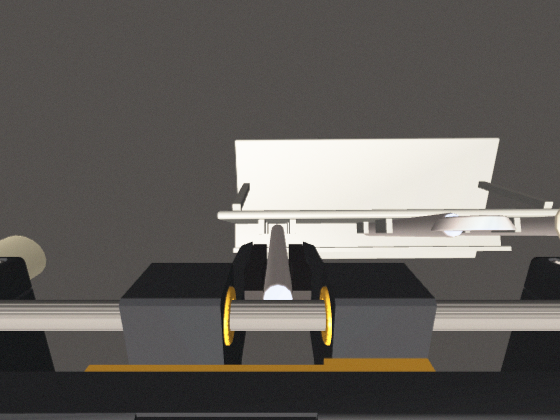

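Run:
```python
from h import *
q,M=st();W=arm.calibration("wrist");S=arm.calibration("scene")
print(tri([ray(S,250+233/3-.3,60+226/3-.3),ray(W,278,295)]), q['ee_pos'])
# predicted pix if pivoted with lower end at (.575,.140,.031)
low=np.array([.5735,.140,.031]);g=q['ee_pos']+[0,0,.019];a=(g-low)/np.linalg.norm(g-low);print(a,np.degrees(np.arccos(a[2])),np.linalg.norm(g-low),low+.165*a,proj(W,low+.165*a),proj(S,low+.165*a))
```

```text
(array([0.53627003, 0.13669844, 0.18955955]), [np.float64(0.00046798328633915697), np.float64(0.0004679832863391483)]) [0.54518234 0.13742098 0.14280495]
[-0.211547   -0.01926654  0.97717791] 12.264356788150659 0.1338599176635929 [0.53859474 0.13682102 0.19223436] [276.39765622 304.11277046] [327.77549449 134.20417989]
```

>>> {"name": "play_rows", "arguments": {
  "targets": [0,-0.06,-0.2,0,0,0,-0.05,-0.2,0,0,0,-0.04,-0.2,0,0,0,-0.03,-0.2,0,0,0,-0.02,-0.2,0,0,0,0,-0.2,0,0,0,0,-0.1,0,0,0,0,0,0,0]
}}

```text
time_s: 6.65
ee_pos: [0.5711, 0.1406, 0.1468]
eef_rot: [-0.469, 0.53, -0.469, -0.529]
ft_force: [0.3, -0.8, 1.2]
opening: 0.137
```

Run:
```python
from h import *
q,M=st();print(q['time_s'],q['ee_pos'],q['ft_force'],q['opening']*88)
cv2.imwrite("pics/scene4.png",cv2.resize(arm.capture("scene")[60:260,250:450,::-1],None,fx=3,fy=3))
cv2.imwrite("pics/wrist4.png",arm.capture("wrist")[:,:,::-1])
```

```text
6.65 [0.57113804 0.14057034 0.1468022 ] [ 0.28433866 -0.82929925  1.20892726] 12.072512005980672
```

View pics/scene4.png

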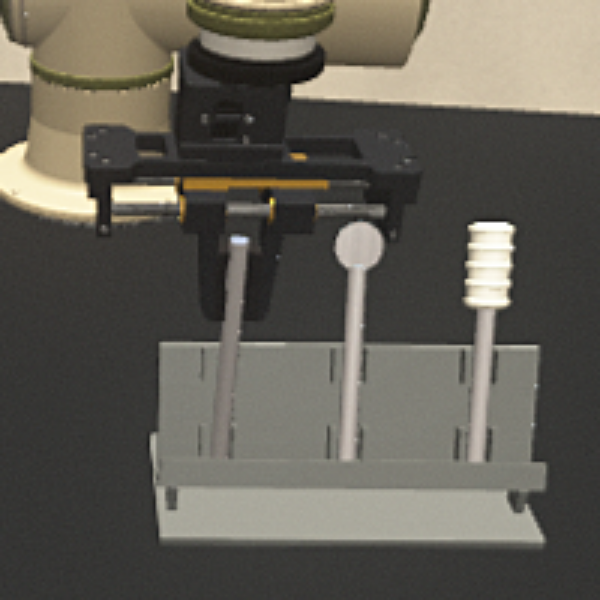

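View pics/wrist4.png

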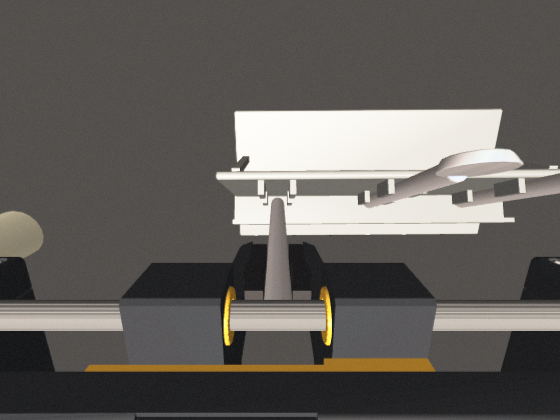

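The rod is now nearly upright: its tip is at zoom (239,241) and its foot is still in its slot, with the spoon and brush unmoved. I'll grip harder and lift straight up.

>>> {"name": "play_rows", "arguments": {
  "targets": [0,0,0,0,0,0,0,0,0,0,0,-0.3,0,0,0,0,-0.7,0,0,0,0,-0.9,0,0,0,0,-0.9,0,0,0,0,-0.9,0,0,0,0,-0.9,0,0,0],
  "force": 15
}}

```text
time_s: 7.55
ee_pos: [0.5706, 0.1406, 0.2396]
eef_rot: [0.469, -0.529, 0.469, 0.53]
ft_force: [1.0, 1.1, -1.1]
opening: 0.129
```

>>> {"name": "play_rows", "arguments": {
  "targets": [0,-0.4,0,0,0,0,0,0,0,0,0,0,0,0,0]
}}

```text
time_s: 7.85
ee_pos: [0.5705, 0.1406, 0.2459]
eef_rot: [0.468, -0.529, 0.469, 0.53]
ft_force: [0.3, -0.1, -0.3]
opening: 0.129
```

Run:
```python
from h import *
q,M=st();print(q['time_s'],q['ee_pos'],q['ft_force'],q['opening']*88)
W=arm.calibration("wrist");np.savez("w5.npz",**W)
cv2.imwrite("pics/wrist5.png",arm.capture("wrist")[:,:,::-1])
s=arm.capture("scene")[:,:,::-1];cv2.imwrite("pics/scene5f.png",s)
cv2.imwrite("pics/scene5.png",cv2.resize(s[30:230,250:450],None,fx=3,fy=3))
t=arm.capture("top")[:,:,::-1];cv2.imwrite("pics/top5.png",t)
```

```text
7.85 [0.57054545 0.14057466 0.24590094] [ 0.33671443 -0.10294097 -0.29310392] 11.31509297261362
```

View pics/scene5.png

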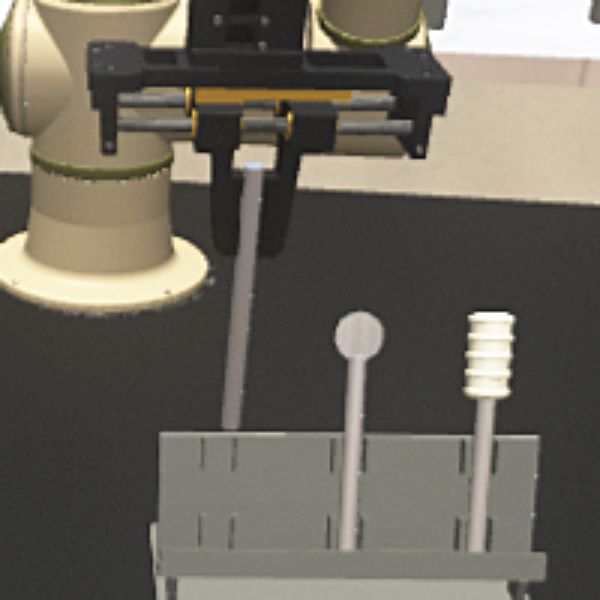

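View pics/wrist5.png

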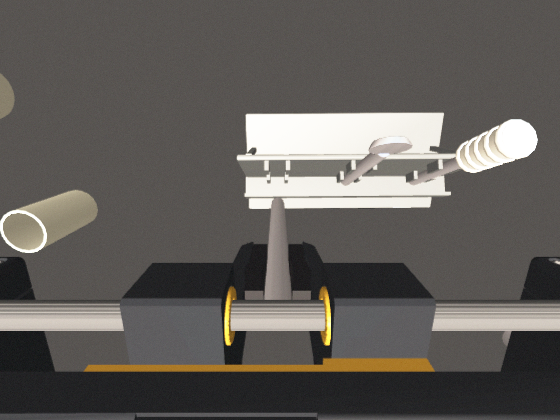

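Run:
```python
from h import *
q,M=st();W=arm.calibration("wrist");S=arm.calibration("scene")
low,r=tri([ray(S,250+231/3-.3,30+427/3-.3),ray(W,278,200)]);print(low,r)
o,d=ray(S,250+255/3-.3,30+166/3-.3)
# tip on scene ray: choose point at 0.165 from low
b=d@(o-low);c=(o-low)@(o-low)-.165**2;
for t in (-b-np.sqrt(max(0,b*b-c)),-b+np.sqrt(max(0,b*b-c))):
    print("tip",o+d*t,(o+d*t-low)/.165)
# axis from low through hold point
g=q['ee_pos']+[0,0,.019];a=g-low;L=np.linalg.norm(a);print(a/L,L)
jar=np.array([.6482,-.1282])
print("rel",low-q['ee_pos'],M.T@np.r_[jar-low[:2],0]/.02)
```

```text
[0.56810921 0.14114515 0.1290328 ] [np.float64(0.0004943158122856839), np.float64(0.0004943158122857273)]
tip [0.56843662 0.14073806 0.29403197] [ 0.00198431 -0.00246723  0.99999499]
tip [0.47360465 0.14242752 0.26428162] [-0.57275488  0.0077719   0.81968985]
[ 0.01796485 -0.00428147  0.99982945] 0.13579374077271514
rel [-0.00243951  0.0005814  -0.11677058] [-5.46011476e-03 -2.33929800e+00 -1.38539172e+01]
```

The rod hangs vertical, gripped 136 mm above its lower end, with the foot at z≈0.129. That clears the jar rim by about 34 mm, so I'll move over the jar.

>>> {"name": "play_rows", "arguments": {
  "targets": [0,0,-0.09,-0.45,0,0,0,-0.15,-0.9,0,0,0,-0.15,-0.9,0,0,0,-0.15,-0.9,0,0,0,-0.15,-0.9,0,0,0,-0.15,-0.9,0,0,0,-0.15,-0.9,0,0,0,-0.15,-0.9,0]
}}

```text
time_s: 8.8
ee_pos: [0.6102, 0.0078, 0.2467]
eef_rot: [0.469, -0.529, 0.469, 0.529]
ft_force: [-0.1, 0.5, -2.1]
opening: 0.13
```

>>> {"name": "play_rows", "arguments": {
  "targets": [0,0,-0.15,-0.9,0,0,0,-0.15,-0.9,0,0,0,-0.15,-0.9,0,0,0,-0.15,-0.9,0,0,0,-0.15,-0.9,0,0,0,-0.15,-0.9,0,0,0,-0.15,-0.9,0,0,0,-0.15,-0.6,0]
}}

```text
time_s: 9.6
ee_pos: [0.6508, -0.1265, 0.2465]
eef_rot: [0.469, -0.529, 0.469, 0.529]
ft_force: [0.8, 0.9, -1.2]
opening: 0.127
```

>>> {"name": "play_rows", "arguments": {
  "targets": [0,0,0,-0.2,0,0,0,0,0,0,0,0,0,0,0]
}}

```text
time_s: 9.9
ee_pos: [0.6509, -0.1281, 0.2468]
eef_rot: [0.469, -0.53, 0.468, 0.53]
ft_force: [-0.7, 0.1, -1.0]
opening: 0.131
```

Run:
```python
from h import *
q,M=st();print(q['time_s'],q['ee_pos'],q['ft_force'],q['opening']*88)
cv2.imwrite("pics/wrist6.png",arm.capture("wrist")[:,:,::-1])
s=arm.capture("scene")[:,:,::-1];cv2.imwrite("pics/scene6f.png",s)
cv2.imwrite("pics/scene6.png",cv2.resize(s[60:260,80:280],None,fx=3,fy=3))
t=arm.capture("top")[:,:,::-1];cv2.imwrite("pics/top6.png",t)
```

```text
9.9 [ 0.65087931 -0.12808881  0.24677632] [-0.67730465  0.11094319 -1.00363191] 11.535859494364553
```

View pics/scene6.png

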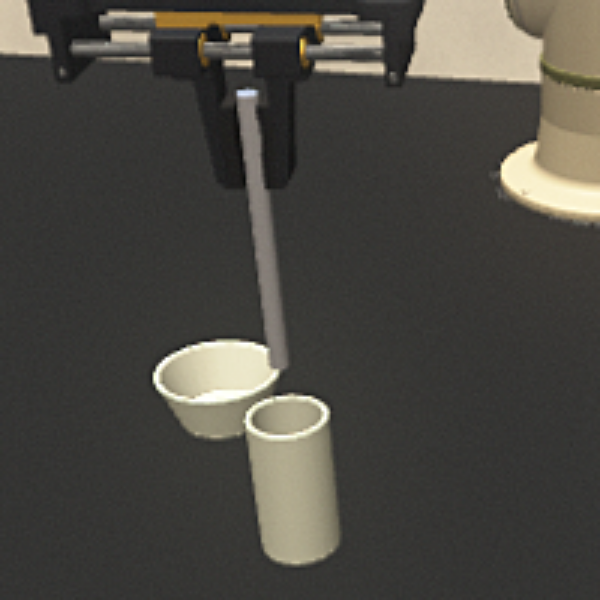

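View pics/wrist6.png

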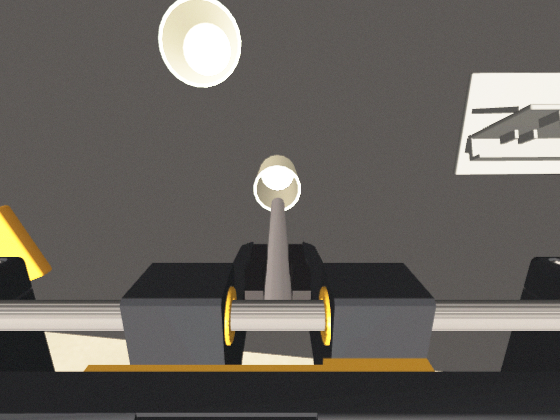

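Run:
```python
from h import *
q,M=st();W=arm.calibration("wrist");S=arm.calibration("scene");T=arm.calibration("top")
low,r=tri([ray(S,80+277.5/3-.3,60+364/3-.3),ray(W,278,200)]);print("low",low,r)
rim,r=tri([ray(S,80+288/3-.3,60+416/3-.3),ray(W,277.5,184.5)]);print("rim",rim,r)
print("wrist z.095",plane(W,277.5,184.5,.095))
tip=plane(S,80+247/3-.3,60+94/3-.3,low[2]+.164);print("tip",tip,(tip-low)/.165)
print("pred low px",proj(W,low),proj(S,low),"jar rim px pred",proj(W,np.array([.6482,-.1284,.095])))
print(M.T@np.r_[rim[:2]-low[:2],0]/.02)
```

```text
low [ 0.64886578 -0.1287202   0.13179443] [np.float64(0.0018344789486960285), np.float64(0.0018344789486960016)]
rim [ 0.64285551 -0.12917367  0.0918348 ] [np.float64(0.0011292907252495783), np.float64(0.0011292907252496505)]
wrist z.095 [ 0.64177335 -0.12820155  0.095     ]
tip [ 0.65176121 -0.12821728  0.29579443] [0.01754808 0.00304802 0.99393939]
pred low px [276.07453438 200.44111957] [173.25842108 180.98947324] jar rim px pred [276.56571863 190.43343813]
[-4.32756843e-05  3.01030509e-01  1.42488463e-02]
```

Run:
```python
import cv2
a=cv2.imread("pics/wrist6.png")[145:225,235:325];b=cv2.imread("pics/top6.png")[130:210,310:400]
cv2.imwrite("pics/z6.png",cv2.hconcat([cv2.resize(x,None,fx=4,fy=4,interpolation=cv2.INTER_CUBIC) for x in(a,b)]))
```

```text
(no output)
```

View pics/z6.png

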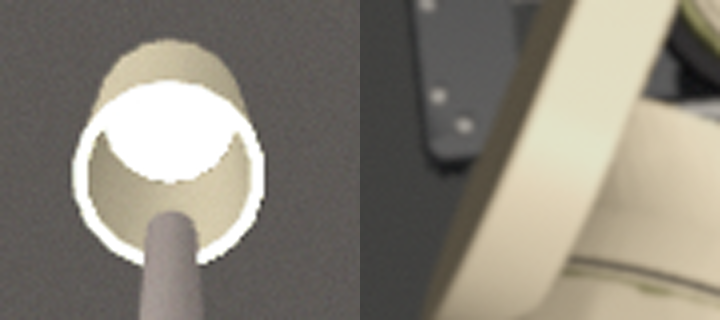

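Run:
```python
from h import *
W=arm.calibration("wrist");q,M=st()
a=plane(W,277.4,202,.130);b=plane(W,276.6,187.9,.095);print(a,b,M.T@(b-a)/.02)
```

```text
[ 0.65071759 -0.12725086  0.13      ] [ 0.64549286 -0.12869355  0.095     ] [ 1.74996263  0.26834707 -0.03960483]
```

The wrist zoom puts the rim centre at (276.6,187.9) and the rod foot at about (277.4,202). By that the rod is about 5 mm too far in +x, while the scene and top views put it within about 1 mm. I'll shift 3 mm as a compromise, since the radial clearance is 16 mm, then lower.

>>> {"name": "play_rows", "arguments": {
  "targets": [0,0,0.15,0,0,0,0.4,0,0,0,0,0.5,0,0,0,0,0.5,0,0,0,0,0.5,0,0,0,0,0.4,0,0,0,0,0.2,0,0,0,0,0,0,0,0]
}}

```text
time_s: 10.85
ee_pos: [0.6478, -0.129, 0.196]
eef_rot: [0.469, -0.529, 0.469, 0.53]
ft_force: [0.3, 0.6, -0.4]
opening: 0.129
```

Run:
```python
from h import *
q,M=st();print(q['time_s'],q['ee_pos'],q['ft_force'])
cv2.imwrite("pics/wrist7.png",arm.capture("wrist")[:,:,::-1])
s=arm.capture("scene")[:,:,::-1]
cv2.imwrite("pics/scene7.png",cv2.resize(s[100:260,120:240],None,fx=3.7,fy=3.7))
```

```text
10.85 [ 0.64778782 -0.12898698  0.19604667] [ 0.26879634  0.5743459  -0.40433347]
```

View pics/scene7.png

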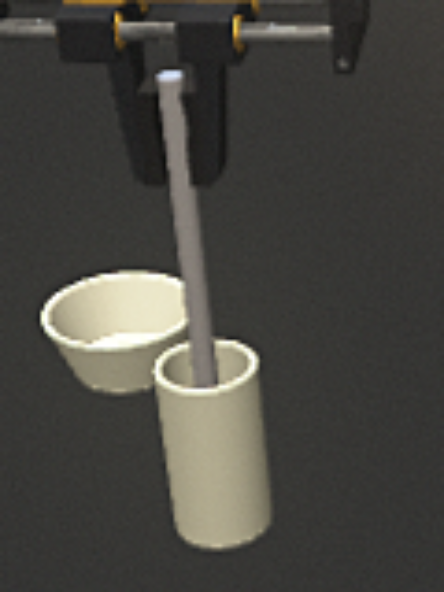

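View pics/wrist7.png

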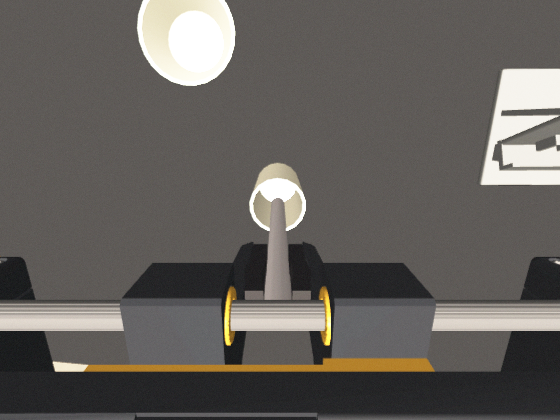

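The scene view shows the rod inside the mouth of the tall jar. The wrist view shows it centred, with the foot at (278,200) inside the rim. I'll continue down.

>>> {"name": "play_rows", "arguments": {
  "targets": [0,0.4,0,0,0,0,0.5,0,0,0,0,0.5,0,0,0,0,0.5,0,0,0,0,0.5,0,0,0,0,0.4,0,0,0,0,0.3,0,0,0,0,0,0,0,0]
}}

```text
time_s: 11.75
ee_pos: [0.6476, -0.1289, 0.1337]
eef_rot: [0.468, -0.529, 0.469, 0.53]
ft_force: [0.3, 0.0, -0.8]
opening: 0.129
```

>>> {"name": "play_rows", "arguments": {
  "targets": [0,0.1,0,0,0,0,0.1,0,0,0,0,0,0,0,0]
}}

```text
time_s: 12.05
ee_pos: [0.6479, -0.1291, 0.1307]
eef_rot: [-0.469, 0.53, -0.469, -0.529]
ft_force: [-0.2, -0.2, -1.0]
opening: 0.133
```

>>> {"name": "play_rows", "arguments": {
  "targets": [0,0.05,0,0,0,0,0.05,0,0,0,0,0,0,0,0]
}}

```text
time_s: 12.35
ee_pos: [0.6479, -0.129, 0.1286]
eef_rot: [0.469, -0.529, 0.469, 0.53]
ft_force: [-0.2, -0.4, -0.4]
opening: 0.129
```

Run:
```python
from h import *
q,M=st();print(q['time_s'],q['ee_pos'],q['ft_force'])
cv2.imwrite("pics/wrist8.png",arm.capture("wrist")[:,:,::-1])
s=arm.capture("scene")[:,:,::-1]
cv2.imwrite("pics/scene8.png",cv2.resize(s[100:260,120:240],None,fx=3.7,fy=3.7))
```

```text
12.35 [ 0.64789653 -0.12900711  0.12862441] [-0.23591578 -0.41893095 -0.44084027]
```

View pics/scene8.png

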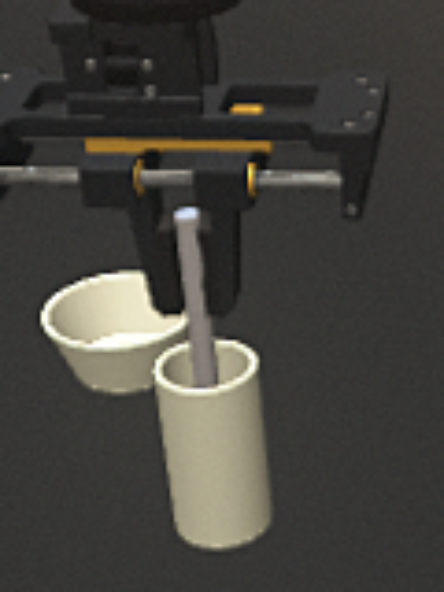

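The jar is standing with the rod inside it. The foot is estimated at z≈0.012, about 6 mm above the floor, so I'll feel downwards in 2 mm steps.

>>> {"name": "play_rows", "arguments": {
  "targets": [0,0.05,0,0,0,0,0.05,0,0,0,0,0,0,0,0],
  "force": 8
}}

```text
time_s: 12.75
ee_pos: [0.6479, -0.129, 0.1265]
eef_rot: [0.469, -0.529, 0.469, 0.53]
ft_force: [0.5, 0.1, -1.2]
opening: 0.132
```

>>> {"name": "play_rows", "arguments": {
  "targets": [0,0.05,0,0,0,0,0.05,0,0,0,0,0,0,0,0]
}}

```text
time_s: 13.05
ee_pos: [0.6479, -0.129, 0.1245]
eef_rot: [0.469, -0.529, 0.469, 0.53]
ft_force: [-0.4, 0.4, -1.1]
opening: 0.134
```

>>> {"name": "play_rows", "arguments": {
  "targets": [0,0.05,0,0,0,0,0.05,0,0,0,0,0,0,0,0]
}}

```text
time_s: 13.35
ee_pos: [0.6479, -0.129, 0.1225]
eef_rot: [0.469, -0.529, 0.469, 0.53]
ft_force: [0.0, -0.5, -1.4]
opening: 0.131
```

>>> {"name": "play_rows", "arguments": {
  "targets": [0,0.05,0,0,0,0,0,0,0,0]
}}

```text
time_s: 13.55
ee_pos: [0.6479, -0.129, 0.1216]
eef_rot: [0.469, -0.529, 0.469, 0.53]
ft_force: [-0.2, 0.4, -1.5]
opening: 0.132
```

>>> {"name": "play_rows", "arguments": {
  "targets": [0,0.05,0,0,0,0,0.05,0,0,0,0,0,0,0,0]
}}

```text
time_s: 13.85
ee_pos: [0.6485, -0.1292, 0.1211]
eef_rot: [-0.469, 0.53, -0.468, -0.529]
ft_force: [-0.4, 0.2, 5.8]
opening: 0.129
```

>>> {"name": "play_rows", "arguments": {
  "targets": [0,0.05,0,0,0,0,0,0,0,0,0,0,0,0,0]
}}

```text
time_s: 14.15
ee_pos: [0.6489, -0.1293, 0.1208]
eef_rot: [-0.469, 0.531, -0.468, -0.528]
ft_force: [-0.2, 1.0, 9.9]
opening: 0.132
```

Contact: the upward force rises at TCP z≈0.121, so the foot is on the floor. I'll ease off the press and look before releasing.

>>> {"name": "play_rows", "arguments": {
  "targets": [0,-0.1,0,0,0,0,0,0,0,0]
}}

```text
time_s: 14.35
ee_pos: [0.648, -0.1291, 0.1209]
eef_rot: [-0.469, 0.53, -0.469, -0.529]
ft_force: [-0.3, -0.0, 4.3]
opening: 0.132
```

Run:
```python
from h import *
q,M=st();print(q['time_s'],q['ee_pos'],q['ft_force'])
cv2.imwrite("pics/wrist9.png",arm.capture("wrist")[:,:,::-1])
s=arm.capture("scene")[:,:,::-1]
cv2.imwrite("pics/scene9.png",cv2.resize(s[100:260,120:240],None,fx=3.7,fy=3.7))
```

```text
14.35 [ 0.64796371 -0.12906381  0.12086529] [-0.29904034 -0.02105475  4.25526329]
```

View pics/scene9.png

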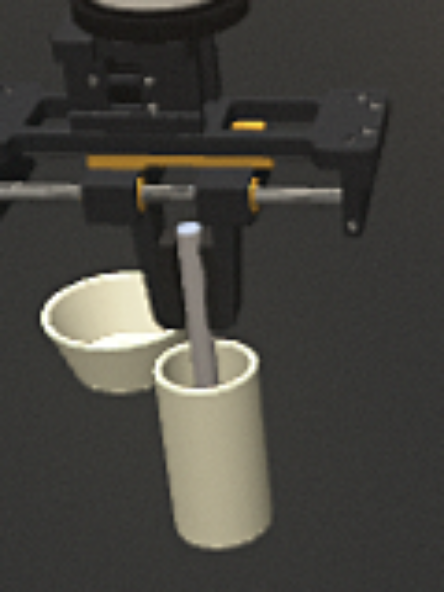

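View pics/wrist9.png

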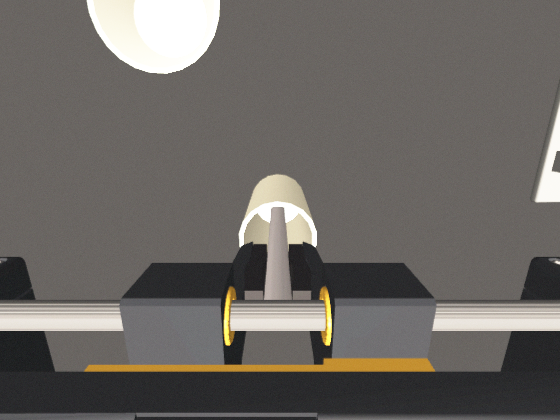

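The rod stands upright on the jar floor and the jar hasn't moved. Releasing now.

>>> {"name": "play_rows", "arguments": {
  "targets": [0,-0.05,0,0,0,88,0,0,0,0,88,0,0,0,0,88,0,0,0,0,88,0,0,0,0,88,0,0,0,0,88,0,0,0,0]
}}

```text
time_s: 15.15
ee_pos: [0.6479, -0.1291, 0.1217]
eef_rot: [-0.469, 0.529, -0.469, -0.529]
ft_force: [-0.3, 1.1, -0.4]
opening: 0.651
```

Run:
```python
from h import *
q,M=st();print(q['time_s'],q['ee_pos'],q['ft_force'],q['opening'])
cv2.imwrite("pics/wrist10.png",arm.capture("wrist")[:,:,::-1])
s=arm.capture("scene")[:,:,::-1]
cv2.imwrite("pics/scene10.png",cv2.resize(s[100:260,120:240],None,fx=3.7,fy=3.7))
```

```text
15.15 [ 0.64794396 -0.12905036  0.12170525] [-0.30766006  1.12799743 -0.3634396 ] 0.6513630059060195
```

View pics/scene10.png

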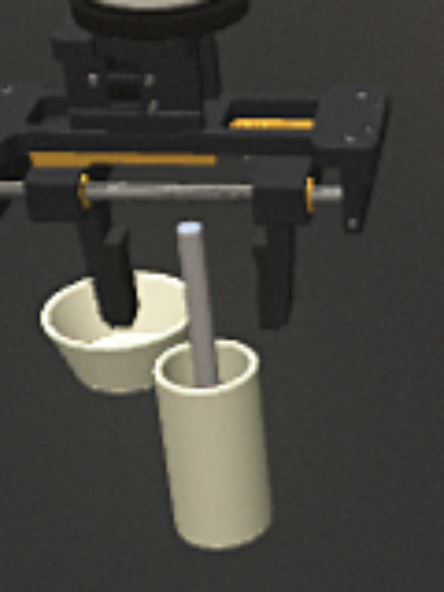

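View pics/wrist10.png

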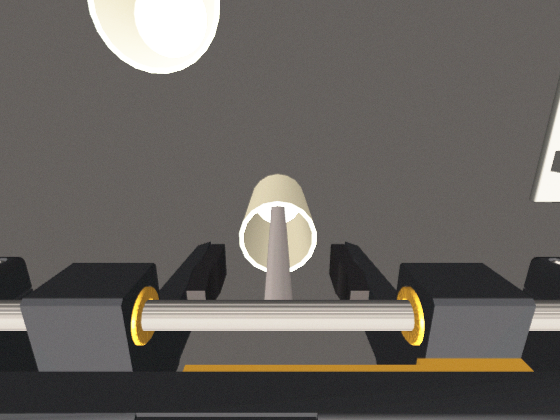

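The rod stands free and upright, with the fingers clear of it on both sides. I'll retract straight up.

>>> {"name": "play_rows", "arguments": {
  "targets": [88,0,0,0,0,88,-0.3,0,0,0,88,-0.6,0,0,0,88,-0.8,0,0,0,88,-0.8,0,0,0,88,-0.8,0,0,0,88,-0.8,0,0,0,88,-0.8,0,0,0]
}}

```text
time_s: 16.05
ee_pos: [0.648, -0.1291, 0.2217]
eef_rot: [-0.469, 0.53, -0.468, -0.529]
ft_force: [-0.2, 0.0, 0.1]
opening: 1.0
```

>>> {"name": "play_rows", "arguments": {
  "targets": [88,-0.8,0,0,0,88,-0.5,0,0,0,88,0,0,0,0,88,0,0,0,0,88,0,0,0,0,88,0,0,0,0,88,0,0,0,0,88,0,0,0,0]
}}

```text
time_s: 16.85
ee_pos: [0.6479, -0.129, 0.2455]
eef_rot: [0.469, -0.529, 0.469, 0.53]
ft_force: [0.0, 0.0, -0.0]
opening: 0.999
```

Run:
```python
from h import *
q,M=st();print(q['time_s'],q['ee_pos'],q['ft_force'],q['opening'])
s=arm.capture("scene")[:,:,::-1];cv2.imwrite("pics/scene11.png",s)
W=arm.calibration("wrist");cv2.imwrite("pics/wrist11.png",arm.capture("wrist")[:,:,::-1])
a=cv2.imread("pics/scene0.png");print("diff drainer",(cv2.absdiff(a,s)[125:250,340:440].max(2)>40).sum(),"jar body",(cv2.absdiff(a,s)[215:255,150:205].max(2)>40).sum())
print(proj(W,np.array([.648,-.128,.095])),proj(W,np.array([.648,-.128,.171])))
```

```text
16.85 [ 0.64789272 -0.12903652  0.24547738] [ 0.00322529  0.01877548 -0.00490432] 0.9990595889195787
diff drainer 0 jar body 0
[277.57334954 193.52223276] [277.75038439 216.93738231]
```

View pics/scene11.png

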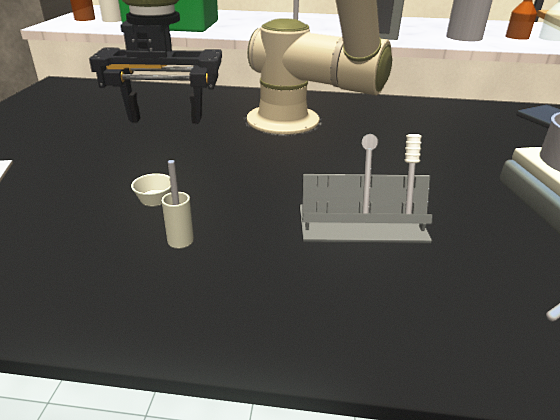

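View pics/wrist11.png

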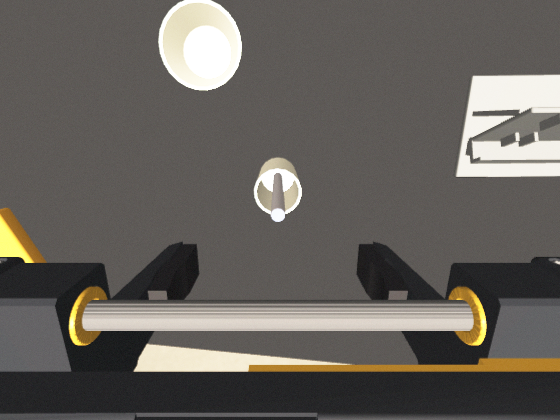

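The rod stands in the tall jar with its tip at (171,162) in the scene view and (278,215) in the wrist view, where about (278,217) is predicted for an upright rod. The jar, spoon and brush are pixel-identical to the start, and the arm is clear with zero force. Handing in.

```bash
python3 -c "
from plant import arm
arm.close_job()"
```

```text
the job is handed in; nothing more can be done
```

The rod is standing upright in the tall porcelain jar, and I handed the job in at about 17 s of the 45 s allowed.

- **What I did:** I gripped the rod near its top and swung it upright about its foot in the drainer slot. Then I lifted it out, lowered it into the jar until the force showed it on the floor, eased off the press and released it.
- **Last checks:** The rod stood nearly vertical, with its tip within about 2 px of where an upright rod would be. The jar, spoon and brush showed no pixel change from the first scene picture. The gripper was clear, with no force on the wrist.
- **Disagreement:** Above the jar, the wrist camera put the rod about 5 mm too far forward, while the scene and top cameras put it within about 1 mm. I moved 3 mm as a compromise, well inside the 16 mm clearance.

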